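# Set the agar spreader's blade gap by feel

### The job

Set the blade gap of the agar spreader: turn the black knob clockwise to bring the blade down until the thickness gauge with the orange post, lying in the gap, just drags, so that pulling it by its post takes about 4 N: not free, and not jammed. Prove the final setting with a steady pull of about 10 mm, then let go and leave the gauge lying in the gap under the blade. Never screw the blade down hard on the gauge, and leave the other things alone.

Things in the scene. Friction and masses are not known exactly. Their poses are not given: they have to be found in the camera images.
- knob (a point): grip centre of the black round knob (42 mm wide, 36 mm high, axis upright) on the bridge: the adjusting screw. Knob top 13-15 mm above this point, bridge top 30 mm below (24 mm collar: 22 mm below). Turns stiffly (0.08 N m), stays put; clockwise from above lowers the blade 1 mm per rad. The point does not turn. At the start the blade is 0.5 to 2.7 rad of turning from touching the gauge.
- spreader: bench-top agar slab spreader, fixed: white bed 290 x 130 mm, its top 30 mm above the bench. Origin on the bench straight below blade and knob; x along the bed, away from the gauge's post; y across; z up. Bed from x = -210 to +80 mm. A channel 28 mm wide (rails 3.5 mm high) runs along its middle.
- bridge: bridge over the bed carrying knob, screw and the dark steel blade (64 mm wide across the bed, 6 mm thick, at x = 0); same origin and axes as spreader. Columns at y = +-50 mm, top at 108 mm. The blade is sprung: once it touches the gauge, its squeeze grows by about 6 to 7 N per further rad of the knob.
- gauge: thickness gauge: loose flat aluminium strip 205 x 24 x 5 mm in the channel, under the blade, with an upright square ORANGE post 14 x 14 x 40 mm near its robot-side end; 120 g. Origin under the post, on the strip's underside; x along the strip to its far end (x = 185 mm). Sliding it takes about 0.5 N (1.1 N when gripped by the post) plus 0.6 x the blade's squeeze, +-20 %.
- gauge_post (a point): centre of the gauge's orange post, half-way up (25 mm above the bed); grip here from above, on either pair of faces. It stands 115 to 128 mm from the blade at the start; keep it within 175 mm, or the gauge leaves the blade.
- spare_gauge: bystander: thicker 10 mm gauge with a GREEN post, lying on the bench; leave it
- dish: bystander: petri dish, 92 mm across, 16 mm high
- jar: bystander: amber jar, 52 mm across, 75 mm high
- beaker: bystander: glass beaker, 60 mm across, 80 mm high
- screwdriver: bystander: blue screwdriver, 160 mm long
- flask: bystander: bottle, 64 mm across, 150 mm high
Not all that is in view belongs to the job. Leave any blue or yellow look-alike of the gauge alone.

How it is judged:
By the outcome, as a careful person would: the job done as asked, in the order asked, and still so for the second after the job is handed in, with the robot touching nothing.
It also fails if it takes over 72 s, if anything falls off the work surface, if the arm or the gripper's body presses on something with over 40 N, if the wrist force passes 120 N, or if a joint passes its speed limit or range.

### The arm

A 6-joint arm with a two-finger parallel gripper is mounted at the origin on the work surface. World frame = base frame: x ahead of the robot, y to its left, z up, the work surface at z = 0. Lengths are in m, angles in rad, forces in N, time in s.
With the tool pointing down it reaches from about 0.35 to 0.85 m from the base axis. Payload 8.1 kg.
Tool frame: the origin (TCP) lies midway between the tips of the shut fingers; the grasp point (between the pads) lies 19 mm behind it; z points along the fingers, y is the direction in which the jaws open and shut (so a half turn about z gives the same grasp; the last joint's range is limited). The gripper opens to 93 mm and grips with 3 to 60 N. Pads are 15 mm wide; open, the fingers measure 128 mm over their backs; the gripper's body (75 mm by 188 mm) begins 65 mm behind the grasp point.
Start: joints at [-1.413, 0.13, 1.488, -0, 1.523, -0.085], TCP at [0.144, -0.582, 0.219] pointing down, gripper open.
Joint ranges: [-2.96, 2.96], [-0.89, 2.26], [0.02, 2.5], [-1.34, 4.48], [0, 2.73], [-2.66, 2.66]. Speed limits (rad/s): [2.39, 2.39, 2.79, 3.14, 3.14, 3.14].

### API

Orientations are given as a rotation vector (axis times angle).
In Python, from plant import robot, optics, ticket gives the robot as it stands.
- The arm moves only by the tool send_rows, never from a script. Its argument "targets" is a list of rows, each a list of 3 entries, a list of its own where there are three numbers: the opening, from -1 (shut) to 1 (fully open), then the shift along the tool's x, y, z in mm, then the turn about the tool's z in rad. A call has 1 to 12 rows; each row shifts and turns the commanded pose from where the row before left it, along the tool's axes as they then stand; what a row does not reach is not made up. A row lasts 1/10 s, in which the tool goes at most 50 mm and 8.59 degrees, less where a joint would pass 70% of its speed; a pose out of reach is approached as far as the arm can. A call with a gripper value outside its range is refused whole. The fingers move at their own pace and stop on an object; "newtons" is the grip in N (left out, the last holds). Time passes only in rows, so rows that do not move let the fingers close. It gives the time, the measured TCP pose, the force and the opening at its end, in the units of the state.
- robot.read_state(): the state, without advancing time (a new reading comes with each control period).
- optics.read_camera(name): name is "scene" or "top" or "wrist"; returns a dict with "color" (384x512x3 uint8, red, green, blue), "K" (3x3 intrinsics, pixels), "k1" (the pictures are not rectified: a ray, as slopes to the right and down, at radius r is drawn at 1 + k1 r^2 times it, then the intrinsics apply), "position" and "orientation" of the camera in the world. Camera axes: x right, y up, looking along -z (the intrinsics and any distortion apply to the point x, -y, -z); pixel columns grow to the right and rows downward; lengths in m; the calibration is good to about 2 mm. A picture is of the moment at which its call begins. There is no depth.
- ticket.close_job(): hands the job in, once; it reports no verdict.
Trained networks look in the newest picture that a camera, given by its name, has taken for a name from the list of things; names that differ only in an ending like _2 or _b are one class to them, and where a whole thing is asked for, a point or a joint stands for the part that bears it (a point fixed in the world has none). Each returns a list of dicts, best first, with "confidence" (0 to 1); they miss things now and then, are a little off and sometimes report something else, mostly with a low value. They report only what shows in the picture. A call takes as long as a camera call. They do not tell look-alikes from the thing itself.
- optics.cut_out(camera, name): "region" (384x512 bool, what is visible of it) and "point" ([column, row] in pixels, amid what is visible of it).
The state is a dict: "t": time; "q": joint angles; "dq": joint speeds; "joint_torque": joint torques, N m; "tool_pos": TCP position; "orientation": TCP orientation; "force": force on the tool from outside, world axes, zero at the start; "wrist_torque": the same for the moment, N m; "opening": finger opening in m.
Only numpy, scipy, OpenCV 4.12 (cv2) and the standard library are available. Lean on these libraries where they do the work, as an engineer would, in place of code of your own. Each camera call takes 0.05 s, during which the arm holds its last target.

## Working session

There is one attempt and no reset: what is moved stays moved. The work goes in short steps, Python scripts to look and compute and a tool call to move; the robot and the scene stay as the last step left them, time stands still between calls to the robot, and variables do not carry over. Pictures are saved under pics/ and viewed, and the job is handed in when it is done.

Besides the shell and the picture viewer there is one more tool, called after "Emit:" as name(argument=value, ...), one argument or row to a line, values as JSON. send_rows: Moves the arm, as the interface text tells. Its arguments: {"type":"object","properties":{"targets":{"type":"array","items":{"type":"array"}},"newtons":{"type":"number"}},"required":["targets"]}

```bash
ls; mkdir -p pics
python3 - <<'E'
from plant import robot, optics, ticket
import cv2
s=robot.read_state(); print({k:s[k] for k in s})
for n in ["scene","top","wrist"]:
    c=optics.read_camera(n); cv2.imwrite(f"pics/{n}0.png",c["color"][:,:,::-1]); print(n,c["K"],c["k1"],c["position"],c["orientation"])
    for t in ["knob","gauge_post","gauge","spreader","bridge","spare_gauge"]:
        for d in optics.cut_out(n,t): print(n,t,round(d["confidence"],2),d["point"],d["region"].sum())
E
```

```text
pics
{'t': 0.0, 'q': array([-1.41339423e+00,  1.31156242e-01,  1.48926405e+00,  4.47235982e-05,
        1.52302548e+00, -8.53864826e-02]), 'dq': array([-3.26458117e-04,  7.94586202e-04,  6.27765299e-04, -6.42644196e-05,
        8.50690308e-05, -1.54073701e-03]), 'joint_torque': array([-1.02495915e-05, -5.59848368e+01, -4.91756737e+01,  7.66647840e-02,
        3.55540076e-02, -1.54631721e-04]), 'tool_pos': array([ 0.14420203, -0.5818233 ,  0.21759877]), 'orientation': array([-3.11663344e+00, -3.80207563e-01,  3.46479161e-05]), 'force': array([0.11596145, 0.7978263 , 0.04278187]), 'wrist_torque': array([0.02521962, 0.04040212, 0.0329114 ]), 'opening': 0.09306783004555365}
scene [[375.82938814   0.         256.20598508]
 [  0.         375.82938814 192.62158341]
 [  0.           0.           1.        ]] 0.03078741603036539 [ 1.12046817 -0.27392935  0.9664371 ] [0.56633967 0.41961548 1.18715044]
scene knob 0.89 [277.0, 240.6] 865
scene gauge_post 0.97 [173.7, 184.5] 473
scene gauge_post 0.91 [268.6, 237.8] 438
scene gauge_post 0.83 [157.7, 323.2] 744
scene gauge_post 0.75 [364.4, 254.3] 
[... 760 characters left out ...]
top gauge_post 0.69 [187.0, 105.0] 545
top gauge_post 0.68 [269.8, 148.2] 317
top gauge_post 0.59 [333.2, 246.2] 491
top gauge 0.87 [335.4, 245.2] 500
top gauge 0.82 [186.5, 108.2] 473
top gauge 0.82 [376.1, 104.8] 483
top gauge 0.77 [195.3, 235.3] 483
top gauge 0.6 [271.6, 147.5] 413
top spreader 0.84 [277.0, 149.1] 3667
top spreader 0.22 [266.2, 120.6] 546
top bridge 0.76 [268.4, 117.4] 478
top spare_gauge 0.57 [237.0, 159.0] 482
wrist [[327.54458283   0.         256.23677092]
 [  0.         327.54458283 193.93041591]
 [  0.           0.           1.        ]] -0.02407683165370668 [ 0.20857103 -0.56735518  0.3852126 ] [-0.20324407  0.15881771 -1.32175232]
wrist gauge 0.64 [51.6, 29.3] 1835
```

Run:
```python
import cv2
a=cv2.imread("pics/top0.png");cv2.imwrite("pics/t1.png",cv2.resize(a[60:270,150:420],None,fx=2.8,fy=2.8,interpolation=cv2.INTER_CUBIC))
a=cv2.imread("pics/scene0.png");cv2.imwrite("pics/s1.png",cv2.resize(a[130:350,130:400],None,fx=2.7,fy=2.7,interpolation=cv2.INTER_CUBIC))
```

```text
(no output)
```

View pics/t1.png

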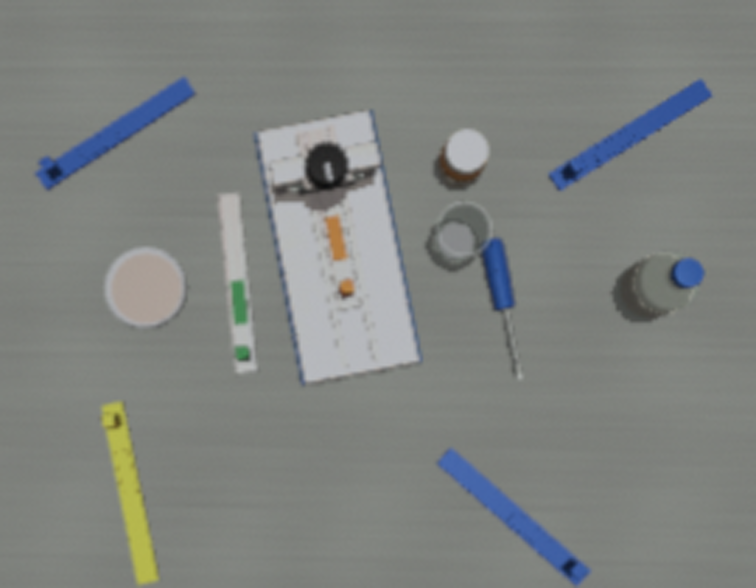

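View pics/s1.png

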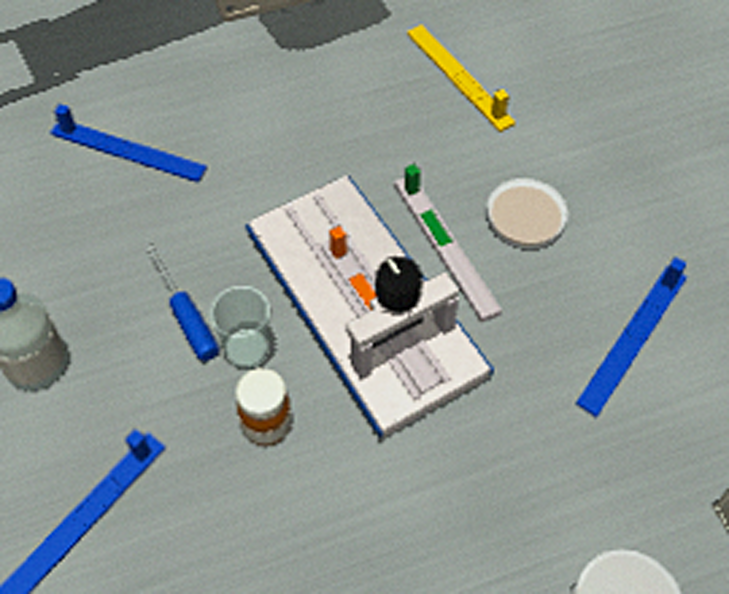

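View pics/top0.png

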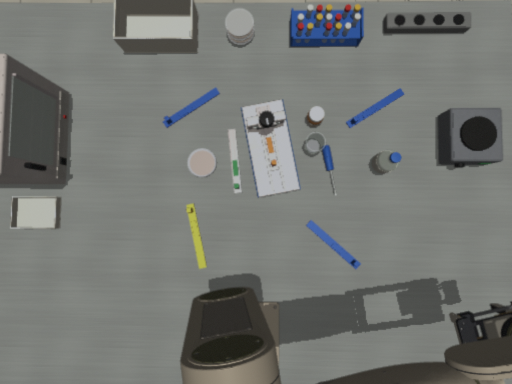

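The choices for the gauge post in the top picture are:
- orange, near (273,163), on the white bed
- blue, at (167,122), (352,124) and (355,264)
- yellow, at (190,210)
- green (the spare), at (237,188)

I choose the orange one on the bed. The black knob is at (266,120). Next I'll triangulate both.

```bash
cat > h.py <<'E'
import numpy as np, cv2
from scipy.spatial.transform import Rotation as R
from plant import robot, optics, ticket
def ray(c,px):
    K=c["K"];d=np.array([c["k1"],0,0,0,0.])
    u=cv2.undistortPoints(np.array([[px]],float),K,d)[0,0]
    v=R.from_rotvec(c["orientation"]).apply([u[0],-u[1],-1]); return np.array(c["position"]),v
def atz(c,px,z):
    p,v=ray(c,px); return p+v*(z-p[2])/v[2]
def proj(c,P):
    q=R.from_rotvec(c["orientation"]).inv().apply(np.atleast_2d(P)-c["position"])
    x=np.c_[q[:,0]/-q[:,2],-q[:,1]/-q[:,2]]; r2=(x**2).sum(1,keepdims=True); x=x*(1+c["k1"]*r2)
    return x*[c["K"][0,0],c["K"][1,1]]+[c["K"][0,2],c["K"][1,2]]
def tri(rs):
    A=0;b=0
    for p,v in rs:
        v=v/np.linalg.norm(v);M=np.eye(3)-np.outer(v,v);A=A+M;b=b+M@p
    return np.linalg.solve(A,b)
def comps(m,minA=5):
    n,l,s,ce=cv2.connectedComponentsWithStats(m.astype(np.uint8)); return [(s[i,4],ce[i].round(1),s[i,:4]) for i in range(1,n) if s[i,4]>=minA]
def orange(im):
    h=cv2.cvtColor(im,cv2.COLOR_RGB2HSV); return (h[...,0]>5)&(h[...,0]<20)&(h[...,1]>140)&(h[...,2]>90)
E
python3 - <<'E'
from h import *
C={}
for n in ["top","scene"]:
    c=C[n]=optics.read_camera(n); im=c["color"]
    print(n,comps(orange(im)))
    for d in optics.cut_out(n,"knob"): print(d["confidence"],d["point"]); m=d["region"]; print(comps(m))
    g=im.astype(int); w=(g.min(2)>165)
    for q in comps(w,400): print(q)
    d=optics.cut_out(n,"spreader")
    m=d[0]["region"].astype(np.uint8); print(cv2.minAreaRect(cv2.findNonZero(m)), cv2.boxPoints(cv2.minAreaRect(cv2.findNonZero(m))))
    if n=="top":
        for p in cv2.boxPoints(cv2.minAreaRect(cv2.findNonZero(m))): print(atz(c,p,.03))
E
```

```text
top [(np.int32(47), array([269.6, 144.6]), array([267, 138,   6,  14], dtype=int32)), (np.int32(12), array([273.2, 162.7]), array([272, 161,   4,   4], dtype=int32))]
0.67 [265.3, 120.9]
[(np.int32(523), array([266.4, 119.1]), array([247, 110,  39,  19], dtype=int32))]
0.42 [384.4, 158.1]
[(np.int32(579), array([385.2, 161.3]), array([370, 149,  31,  26], dtype=int32))]
(np.int32(1307), array([158.3,  26.6]), array([127,  17,  65,  21], dtype=int32))
(np.int32(538), array([262.8, 111.1]), array([243, 100,  42,  25], dtype=int32))
(np.int32(2242), array([273.1, 162.6]), array([248, 122,  51,  74], dtype=int32))
(np.int32(1000), array([ 36.2, 212.3]), array([ 18, 199,  37,  28], dtype=int32))
((270.3200988769531, 147.6183624267578), (92.08158111572266, 44.171165466308594), 78.46537780761719) [[239.47424 106.92364]
 [282.75333  98.09118]
 [301.16595 188.31308]
 [257.88687 197.14554]]
[0.7171903 0.0172451 0.03     ]
[ 0.74556531 -0.11890616  0.03      ]
[ 0.46130496 -0.17678811  0.03      ]
[ 0.43301177 -0.04295987  0.03      ]
scene [(np.int32(5), array([  9.2, 109.8]), array([  8, 109,
[... 355 characters left out ...]
], dtype=int32))]
(np.int32(579), array([494. ,  11.4]), array([466,   0,  46,  31], dtype=int32))
(np.int32(970), array([497.6,  93.4]), array([471,  75,  41,  46], dtype=int32))
(np.int32(2708), array([262.8, 240.1]), array([222, 195,  89,  94], dtype=int32))
(np.int32(3763), array([457.6, 320.8]), array([406, 273, 106,  85], dtype=int32))
(np.int32(1356), array([363.4, 354.6]), array([343, 333,  41,  48], dtype=int32))
(np.int32(836), array([490. , 374.8]), array([449, 359,  63,  25], dtype=int32))
((268.2629089355469, 239.07785034179688), (94.9978256225586, 52.816471099853516), 57.40741729736328) [[220.42754 213.28406]
 [264.92657 184.83386]
 [316.09827 264.87164]
 [271.59924 293.32184]]
```

Run:
```python
from h import *
c=optics.read_camera("top"); s=optics.read_camera("scene")
print("post top tri",tri([ray(c,(273.2,162.2)),ray(s,(254.5,215.5))]), atz(c,(273.2,162.5),.073), atz(s,(254.8,219.1),.055))
print("knob",atz(c,(266.8,118.9),.145), atz(s,(277,236),.145), tri([ray(c,(266.8,118.9)),ray(s,(277,235.5))]))
st=robot.read_state(); Rt=R.from_rotvec(st["orientation"]); print("tool axes cols\n",Rt.as_matrix().round(3))
w=optics.read_camera("wrist"); print("cam in tool", Rt.inv().apply(w["position"]-st["tool_pos"]), (Rt.inv()*R.from_rotvec(w["orientation"])).as_matrix().round(3))
print([robot.read_state()["force"].round(2) for _ in range(1)], st["t"])
```

```text
post top tri [ 0.53633693 -0.0893255   0.07400274] [ 0.53567244 -0.08897862  0.073     ] [ 0.53610441 -0.08905195  0.055     ]
knob [ 0.65030121 -0.06874276  0.145     ] [ 0.66139356 -0.07081562  0.145     ] [ 0.65339591 -0.06811523  0.13351177]
tool axes cols
 [[ 0.971  0.24   0.   ]
 [ 0.24  -0.971  0.   ]
 [ 0.    -0.    -1.   ]]
cam in tool [ 0.06602713  0.00085595 -0.16655664] [[-0.     0.971  0.237]
 [ 1.     0.001 -0.   ]
 [-0.     0.237 -0.971]]
[array([-0.15,  0.85, -0.19])] 1.45
```

Run:
```python
import cv2
a=cv2.imread("pics/scene0.png");cv2.imwrite("pics/s2.png",cv2.resize(a[190:300,215:325],None,fx=5.4,fy=5.4,interpolation=cv2.INTER_CUBIC))
```

```text
(no output)
```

View pics/s2.png

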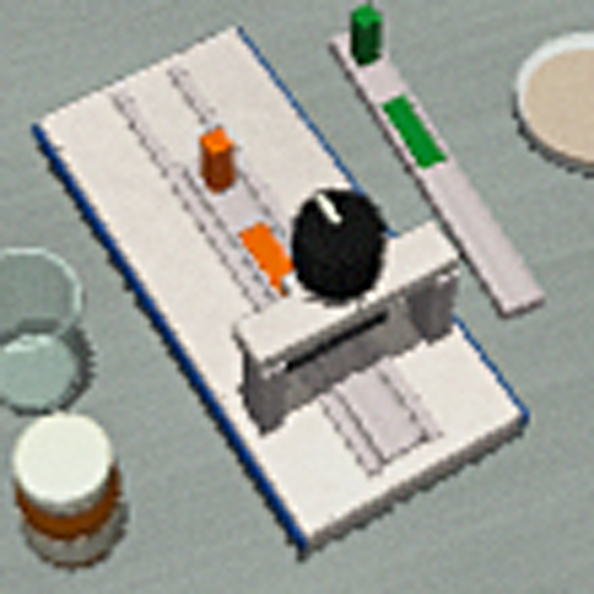

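The crop confirms it: the orange post at (255,219) stands in the channel on the robot's side of the blade, and the knob is at (277,235) on the bridge. Now I'll move the wrist camera over them.

Emit:
send_rows(
  targets=[
    [1,[36,-24,-8],0],
    [1,[36,-24,-8],0],
    [1,[36,-24,-8],0],
    [1,[36,-24,-8],0],
    [1,[36,-24,-8],0],
    [1,[36,-24,-8],0],
    [1,[36,-24,-8],0],
    [1,[36,-24,-6],0],
    [1,[36,-24,0],0],
    [1,[36,-24,0],0],
    [1,[36,-24,0],0],
    [1,[36,-24,0],0],
  ],
)

```text
t: 2.7
tool_pos: [0.4954, -0.1975, 0.2809]
orientation: [3.118, 0.38, 0.001]
force: [0.0, -1.2, -0.2]
opening: 0.0929
```

Emit:
send_rows(
  targets=[
    [1,[36,-23,0],0],
    [1,[36,-23,0],0],
    [1,[36,-23,0],0],
    [1,[30,-20,0],0],
    [1,[0,0,0],0],
    [1,[0,0,0],0],
  ],
)

```text
t: 3.3
tool_pos: [0.607, -0.0788, 0.2802]
orientation: [3.118, 0.383, -0.001]
force: [-0.2, -0.9, -0.6]
opening: 0.0929
```

Run:
```python
from h import *
st=robot.read_state(); print(st["t"],st["q"].round(3),st["tool_pos"],st["force"].round(2)); print(R.from_rotvec(st["orientation"]).as_matrix().round(4))
c=optics.read_camera("wrist"); im=c["color"]; cv2.imwrite("pics/w1.png",im[:,:,::-1]); print(comps(orange(im),30))
for t in ["knob","gauge_post","spreader","bridge"]:
    for d in optics.cut_out("wrist",t): print(t,round(d["confidence"],2),d["point"],comps(d["region"],50))
np.save("w1.npy",c,allow_pickle=True)
```

```text
3.3 [-0.213  0.147  1.359 -0.     1.637  1.114] [ 0.60704675 -0.07878915  0.28017272] [-0.16 -0.89 -0.58]
[[ 9.702e-01  2.421e-01 -9.000e-04]
 [ 2.421e-01 -9.702e-01 -1.000e-04]
 [-9.000e-04 -1.000e-04 -1.000e+00]]
[(np.int32(415), array([252.8, 175.9]), array([246, 158,  14,  36], dtype=int32)), (np.int32(114), array([250. , 229.5]), array([245, 224,  11,  12], dtype=int32))]
knob 0.77 [253.8, 125.4] [(np.int32(3789), array([254.7, 127.5]), array([199, 106, 114,  53], dtype=int32))]
gauge_post 0.95 [474.8, 151.3] [(np.int32(1399), array([476.1, 154.1]), array([439, 133,  73,  40], dtype=int32))]
gauge_post 0.75 [254.0, 121.9] [(np.int32(3840), array([254.7, 127.4]), array([198, 106, 115,  53], dtype=int32))]
gauge_post 0.56 [67.4, 29.6] [(np.int32(3478), array([71.4, 28.8]), array([  0,   0, 160,  66], dtype=int32))]
spreader 0.4 [167.6, 164.4] [(np.int32(2387), array([167.9, 166.8]), array([154, 108,  28, 128], dtype=int32))]
bridge 0.87 [256.7, 125.5] [(np.int32(3751), array([255., 127.]), array([199, 106, 114,  52], dtype=int32))]
bridge 0.33 [252.6, 157.6] [(np.int32(20052), array([253.3, 162.4]), array([198,  59, 117, 211], dtype=int32))]
bridge 0.16 [382.5, 134.9] [(np.int32(2108), array([382.3, 133.9]), array([353, 112,  60,  44], dtype=int32))]
```

View pics/w1.png

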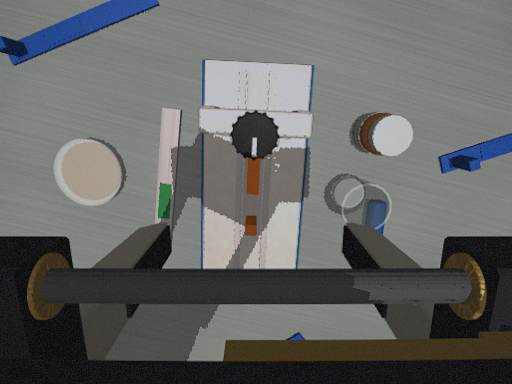

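Run:
```python
from h import *
c=np.load("w1.npy",allow_pickle=True).item(); im=c["color"]
g=im.max(2); m=(g<45).astype(np.uint8); m[165:]=0; m[:105]=0; m[:,:215]=0;m[:,300:]=0
for q in comps(m,100): print(q)
cn=max(cv2.findContours(m,cv2.RETR_EXTERNAL,cv2.CHAIN_APPROX_NONE)[0],key=cv2.contourArea)
print(cv2.minEnclosingCircle(cn),cv2.fitEllipse(cn))
(ce,r)=cv2.minEnclosingCircle(cn)
for z in (.138,.152): print(z,atz(c,ce,z), np.linalg.norm(atz(c,ce,z)-atz(c,(ce[0]+r,ce[1]),z)))
a=im[50:260,190:330,::-1]; cv2.imwrite("pics/w1c.png",cv2.resize(a,None,fx=2.8,fy=2.8,interpolation=cv2.INTER_CUBIC))
print("post lower",atz(c,(250,229.5),.055))
t=optics.read_camera("top");s=optics.read_camera("scene")
for P in ([.653,-.069,.152],[.536,-.089,.075]): print(proj(t,P),proj(s,P),proj(c,P))
# blue edges of bed
h=cv2.cvtColor(im,cv2.COLOR_RGB2HSV); b=(h[...,0]>100)&(h[...,0]<130)&(h[...,1]>90)
for lo,hi in((195,210),(295,318)):
    for y in (70,80,90,150,170,190,210):
        x=np.where(b[y,lo:hi])[0]+lo
        if len(x): print(lo,y,x.min(),x.max(),atz(c,(x.max()+.5 if lo<200 else x.min()-.5,y),.03).round(4))
```

```text
(np.int32(295), array([245.4, 137.1]), array([231, 111,  47,  49], dtype=int32))
(np.int32(132), array([265.5, 148.4]), array([257, 131,  22,  28], dtype=int32))
((254.04736328125, 134.902099609375), 24.27491569519043) ((254.71875, 133.6008758544922), (42.3978271484375, 43.99916458129883), 147.60414123535156)
0.138 [ 0.65239373 -0.06627386  0.138     ] 0.02257554998880295
0.152 [ 0.65325824 -0.06615236  0.152     ] 0.021551591476614007
post lower [ 0.53143746 -0.09037087  0.055     ]
[[266.90902378 117.33899506]] [[276.57004256 231.6679642 ]] [[257.08916133 135.97203246]]
[[273.22211171 162.30368225]] [[254.69853599 215.17278981]] [[249.4868167  231.47202217]]
195 70 202 203 [0.706  0.0103 0.03  ]
195 80 202 203 [0.6948 0.008  0.03  ]
195 90 202 203 [0.6834 0.0056 0.03  ]
195 150 202 202 [ 0.6116 -0.0082  0.03  ]
195 170 201 202 [ 0.5864 -0.0135  0.03  ]
195 190 201 202 [ 0.5605 -0.0189  0.03  ]
195 210 201 202 [ 0.5338 -0.0244  0.03  ]
295 70 312 313 [ 0.7374 -0.1157  0.03  ]
295 80 311 312 [ 0.7261 -0.1177  0.03  ]
295 90 311 311 [ 0.7149 -0.121   0.03  ]
295 150 306 306 [ 0.6432 -0.1351  0.03  ]
295 170 304 305 [ 0.6178 -0.1397  0.03  ]
295 190 302 303 [ 0.5918 -0.1444  0.03  ]
295 210 301 301 [ 0.5653 -0.1506  0.03  ]
```

View pics/w1c.png

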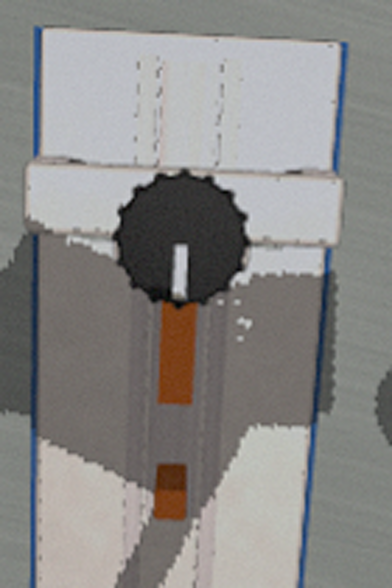

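The wrist view gives the knob at (0.653, -0.066), a bed yaw of 0.20 rad, and the post at (0.537, -0.089). That puts the post 118.5 mm from the blade, which fits the given range. Next I go to the knob.

Emit:
send_rows(
  targets=[
    [1,[24,0,0],0],
    [1,[24,-1,10],0],
    [1,[0,0,35],0],
    [1,[0,0,40],0],
    [1,[0,0,35],0],
    [1,[0,0,25],0],
    [1,[0,0,13],0],
    [1,[0,0,0],0],
  ],
)

```text
t: 4.45
tool_pos: [0.6517, -0.067, 0.1205]
orientation: [-3.117, -0.38, 0.006]
force: [0.6, 0.4, 0.5]
opening: 0.0926
```

Emit:
send_rows(
  targets=[
    [-1,[0,0,0],0],
    [-1,[0,0,0],0],
    [-1,[0,0,0],0],
    [-1,[0,0,0],0],
    [-1,[0,0,0],0],
    [-1,[0,0,0],0],
  ],
  newtons=15,
)

```text
t: 5.05
tool_pos: [0.6534, -0.0669, 0.1229]
orientation: [3.118, 0.381, 0.0]
force: [0.2, -0.5, 0.0]
opening: 0.0494
```

Run:
```python
from h import *
st=robot.read_state(); print(st["t"],st["q"].round(3),st["tool_pos"],st["force"].round(2),st["wrist_torque"].round(3),st["opening"])
```

```text
5.05 [-0.18   0.34   1.422 -0.     1.379  1.148] [ 0.65336345 -0.0669052   0.12288955] [ 0.19 -0.46  0.02] [ 0.025 -0.018 -0.01 ] 0.04939506847759787
```

Emit:
send_rows(
  targets=[
    [-1,[0,0,1],0],
    [-1,[0,0,0],0],
    [-1,[0,0,0],0],
  ],
  newtons=25,
)

```text
t: 5.35
tool_pos: [0.6532, -0.0657, 0.1222]
orientation: [-3.117, -0.381, 0.0]
force: [-2.6, 5.1, 5.1]
opening: 0.0417
```

Run:
```python
from h import *
st=robot.read_state(); print(st["t"],st["q"].round(3),st["tool_pos"],st["force"].round(2),st["wrist_torque"].round(3),st["opening"])
```

```text
5.35 [-0.179  0.34   1.423  0.002  1.379  1.148] [ 0.65316187 -0.0656553   0.12216739] [-2.61  5.07  5.09] [0.953 0.527 0.062] 0.04166608429732418
```

Emit:
send_rows(
  targets=[
    [-1,[0,-1,-0.5],0],
    [-1,[0,0,0],0.12],
    [-1,[0,0,0],0.12],
    [-1,[0,0,0],0.12],
    [-1,[0,0,0],0.12],
    [-1,[0,0,0],0.12],
    [-1,[0,0,0],0.12],
    [-1,[0,0,0],0.12],
    [-1,[0,0,0],0.12],
    [-1,[0,0,0],0.12],
    [-1,[0,0,0],0.12],
    [-1,[0,0,0],0],
  ],
)

```text
t: 6.55
tool_pos: [0.6527, -0.0668, 0.1222]
orientation: [2.786, -1.45, -0.0]
force: [-3.7, -3.3, 3.0]
opening: 0.0416
```

Run:
```python
from h import *
st=robot.read_state(); print(st["t"],st["q"].round(3),st["tool_pos"],st["force"].round(2),st["wrist_torque"].round(3),st["opening"])
c=optics.read_camera("wrist"); cv2.imwrite("pics/w2.png",c["color"][:,:,::-1])
```

```text
6.55 [-1.790e-01  3.400e-01  1.424e+00 -1.000e-03  1.378e+00  2.351e+00] [ 0.65270282 -0.06680169  0.1221763 ] [-3.7  -3.28  3.02] [-0.243  0.317 -0.042] 0.0416471607259548
```

View pics/w2.png

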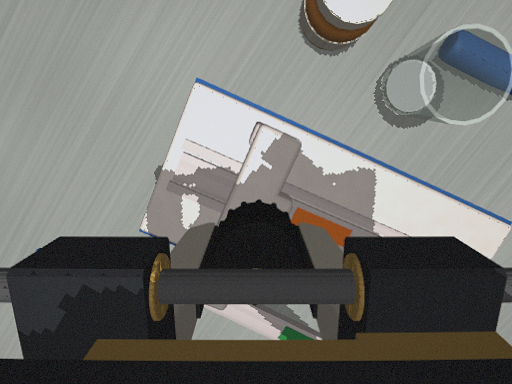

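Emit:
send_rows(
  targets=[
    [0.5,[0,0,0],0],
    [0.5,[0,0,0],0],
    [0.5,[0,0,0],0],
    [0.5,[0,0,-20],0],
    [0.5,[0,0,-25],-0.145],
    [0.5,[0,0,-10],-0.145],
    [0.5,[0,0,0],-0.145],
    [0.5,[0,0,0],-0.145],
    [0.5,[0,0,0],-0.145],
    [0.5,[0,0,0],-0.145],
    [0.5,[0,0,0],-0.145],
    [0.5,[0,0,0],-0.14],
  ],
)

```text
t: 7.8
tool_pos: [0.6531, -0.0657, 0.177]
orientation: [-3.125, -0.322, -0.0]
force: [0.7, 0.1, 0.2]
opening: 0.0696
```

Emit:
send_rows(
  targets=[
    [0,[-40,0,0],0],
    [0,[-40,-1,0],0],
    [0,[-38,0,0],0],
    [0,[0,0,0],0],
  ],
)

```text
t: 8.2
tool_pos: [0.5327, -0.0882, 0.1755]
orientation: [-3.125, -0.31, 0.006]
force: [0.6, 0.2, 0.4]
opening: 0.047
```

Run:
```python
from h import *
st=robot.read_state(); print(st["t"],st["q"].round(3),st["tool_pos"],st["force"].round(2),st["wrist_torque"].round(3),st["opening"]); print(R.from_rotvec(st["orientation"]).as_matrix().round(4))
c=optics.read_camera("wrist"); cv2.imwrite("pics/w3.png",c["color"][:,:,::-1]); print(comps(orange(c["color"]),20))
for P in ([.537,-.089,.075],[.653,-.0665,.152]):print(proj(c,P))
t=optics.read_camera("scene"); cv2.imwrite("pics/s3.png",cv2.resize(t["color"][190:300,215:325,::-1],None,fx=5,fy=5,interpolation=cv2.INTER_CUBIC))
```

```text
8.2 [-0.259 -0.003  1.707 -0.     1.442  1.114] [ 0.53272847 -0.0881809   0.17548518] [0.59 0.22 0.43] [ 0.04  -0.027 -0.025] 0.04700334843186794
[[ 9.805e-01  1.967e-01 -4.200e-03]
 [ 1.967e-01 -9.805e-01  6.000e-04]
 [-4.000e-03 -1.400e-03 -1.000e+00]]
[(np.int32(98), array([424.5,  24.7]), array([416,  13,  23,  29], dtype=int32)), (np.int32(947), array([258. , 114.3]), array([250,  87,  18,  56], dtype=int32)), (np.int32(348), array([258.2, 185.3]), array([251, 174,  16,  23], dtype=int32))]
[[257.3616039  189.81789338]]
[[259.16681497   4.59165314]]
```

View pics/w3.png

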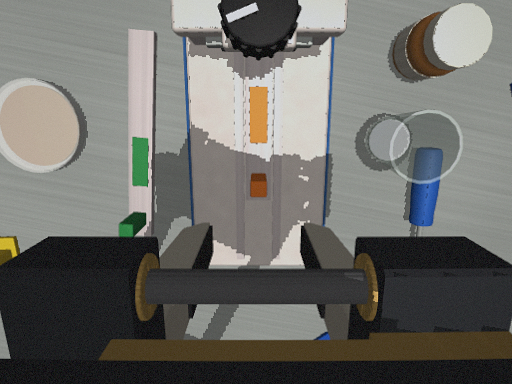

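View pics/s3.png

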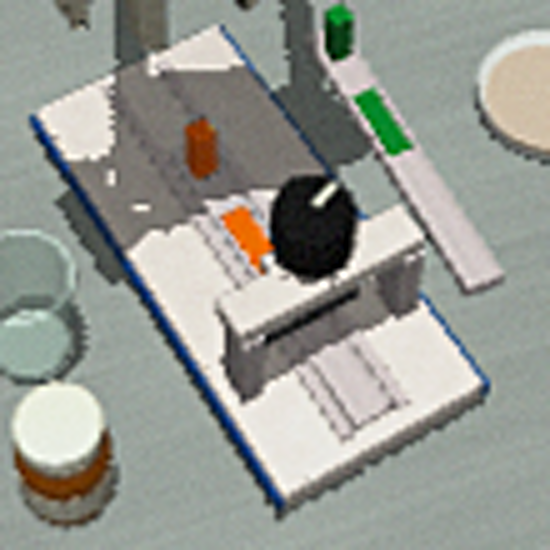

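The knob mark has turned about 70° clockwise, as commanded. The post's top sits at (258,188) in the wrist image against a prediction of (257,190). Descending to grip it.

Emit:
send_rows(
  targets=[
    [0,[0,0,40],0],
    [0,[0,0,40],0],
    [0,[0,0,35],0],
    [0,[0,0,16],0],
    [0,[0,0,5],0],
    [0,[0,0,0],0],
    [0,[0,0,0],0],
  ],
)

```text
t: 9.0
tool_pos: [0.5389, -0.0884, 0.0427]
orientation: [3.125, 0.311, 0.004]
force: [0.5, -0.5, 0.5]
opening: 0.0463
```

Run:
```python
from h import *
st=robot.read_state(); print(st["t"],st["tool_pos"],st["force"].round(2),st["opening"])
```

```text
9.0 [ 0.53887491 -0.0883646   0.04269825] [ 0.46 -0.52  0.45] 0.0463452261049964
```

Emit:
send_rows(
  targets=[
    [-1,[0,0,0],0],
    [-1,[0,0,0],0],
    [-1,[0,0,0],0],
    [-1,[0,0,0],0],
    [-1,[0,0,0],0],
    [-1,[0,0,0],0],
  ],
  newtons=12,
)

```text
t: 9.6
tool_pos: [0.5373, -0.0882, 0.0414]
orientation: [3.126, 0.31, 0.0]
force: [-0.3, -0.3, 1.8]
opening: 0.0139
```

Run:
```python
from h import *
st=robot.read_state(); print(st["t"],st["tool_pos"],st["force"].round(2),st["opening"])
```

```text
9.6 [ 0.53726188 -0.08823826  0.04139049] [-0.29 -0.31  1.77] 0.013852630239569065
```

Emit:
send_rows(
  targets=[
    [-1,[-0.7,0,0],0],
    [-1,[-0.7,0,0],0],
    [-1,[-0.7,0,0],0],
  ],
)

```text
t: 9.9
tool_pos: [0.5354, -0.0886, 0.0414]
orientation: [3.126, 0.31, 0.001]
force: [0.1, 0.6, 1.4]
opening: 0.0143
```

Emit:
send_rows(
  targets=[
    [-1,[-0.7,0,0],0],
    [-1,[-0.7,0,0],0],
  ],
)

```text
t: 10.1
tool_pos: [0.534, -0.0889, 0.0414]
orientation: [3.126, 0.31, 0.001]
force: [1.6, 1.0, 3.2]
opening: 0.014
```

Emit:
send_rows(
  targets=[
    [-1,[-0.7,0,0],0],
  ],
)

```text
t: 10.2
tool_pos: [0.5332, -0.089, 0.0414]
orientation: [3.126, 0.31, 0.001]
force: [2.0, 0.3, 2.9]
opening: 0.0138
```

Emit:
send_rows(
  targets=[
    [-1,[-0.7,0,0],0],
  ],
)

```text
t: 10.3
tool_pos: [0.5326, -0.0892, 0.0414]
orientation: [3.126, 0.31, 0.001]
force: [1.4, 0.6, 3.9]
opening: 0.0137
```

Emit:
send_rows(
  targets=[
    [-1,[-0.7,0,0],0],
  ],
)

```text
t: 10.4
tool_pos: [0.5319, -0.0893, 0.0414]
orientation: [3.126, 0.31, 0.001]
force: [2.1, -0.1, 3.3]
opening: 0.0138
```

Run:
```python
from h import *
for i in range(6):
    st=robot.read_state(); print(st["t"],st["tool_pos"].round(5),st["force"].round(2),st["joint_torque"].round(2),st["opening"]); optics.read_camera("top")
```

```text
10.4 [ 0.53188 -0.08931  0.0414 ] [ 2.06 -0.07  3.32] [-3.200e-01 -4.785e+01 -4.095e+01 -2.300e-01  5.300e-01  1.000e-02] 0.01379362922021312
10.45 [ 0.53183 -0.08934  0.04142] [0.82 0.34 3.9 ] [-2.200e-01 -4.784e+01 -4.090e+01 -1.800e-01  4.100e-01  1.000e-02] 0.013985805541019733
10.5 [ 0.5318  -0.08931  0.04138] [0.9  0.35 4.26] [-2.700e-01 -4.766e+01 -4.075e+01 -1.600e-01  3.400e-01 -1.000e-02] 0.013692736762330905
10.55 [ 0.53182 -0.08931  0.0414 ] [1.17 0.58 5.68] [-2.500e-01 -4.748e+01 -4.065e+01 -1.400e-01  3.000e-01 -1.000e-02] 0.013747040229538892
10.6 [ 0.5318  -0.08933  0.0414 ] [ 0.47 -0.17  5.26] [ -0.23 -47.44 -40.65  -0.14   0.27  -0.  ] 0.013813991149953358
10.65 [ 0.53181 -0.08932  0.04139] [ 0.7  -0.36  5.  ] [ -0.23 -47.41 -40.65  -0.13   0.27  -0.  ] 0.014001215178180173
```

Pulling takes roughly 1.7 N, so the gauge is essentially free. Next I turn the knob another 0.55 rad.

Emit:
send_rows(
  targets=[
    [0.3,[0,0,0],0],
    [0.3,[0,0,0],0],
    [0.5,[0,0,-35],0],
    [0.5,[0,0,-48],0],
    [0.5,[0,0,-45],0],
    [0.5,[20,0,-3],0],
    [0.5,[40,1,0],0],
    [0.5,[40,0.5,0],0],
    [0.5,[23.3,0,0],0],
    [0.5,[0,0,0],0],
  ],
)

```text
t: 11.7
tool_pos: [0.654, -0.0656, 0.1703]
orientation: [-3.125, -0.312, 0.003]
force: [-0.1, 0.6, 1.0]
opening: 0.0695
```

Emit:
send_rows(
  targets=[
    [0.3,[0,0,0],0],
    [0.3,[0,0,20],0],
    [0.3,[0,0,20],0],
    [0.3,[0,0,10],0],
    [-1,[0,0,0],0],
    [-1,[0,0,0],0],
    [-1,[0,0,0],0],
    [-1,[0,0,0],0],
    [-1,[0,0,0],0],
  ],
  newtons=25,
)

```text
t: 12.6
tool_pos: [0.6531, -0.0658, 0.1235]
orientation: [-3.125, -0.311, -0.002]
force: [-2.2, 4.5, 3.2]
opening: 0.0415
```

Run:
```python
from h import *
st=robot.read_state(); print(st["t"],st["q"].round(3),st["tool_pos"],st["force"].round(2),st["wrist_torque"].round(3),st["opening"])
```

```text
12.6 [-1.790e-01  3.380e-01  1.423e+00  1.000e-03  1.379e+00  1.193e+00] [ 0.65312628 -0.06576548  0.12347996] [-2.21  4.54  3.18] [ 0.652  0.524 -0.039] 0.04151256916084389
```

Emit:
send_rows(
  targets=[
    [-1,[0,-0.8,0],0],
    [-1,[0,0,0],0.11],
    [-1,[0,0,0],0.11],
    [-1,[0,0,0],0.11],
    [-1,[0,0,0],0.11],
    [-1,[0,0,0],0.11],
    [-1,[0,0,0],0],
    [-1,[0,0,0],0],
  ],
)

```text
t: 13.4
tool_pos: [0.6531, -0.0663, 0.1235]
orientation: [3.093, -0.546, 0.002]
force: [-3.0, -1.1, 6.1]
opening: 0.0415
```

Run:
```python
from h import *
st=robot.read_state(); print(st["t"],st["q"].round(3),st["tool_pos"],st["force"].round(2),st["wrist_torque"].round(3),st["opening"])
```

```text
13.4 [-1.790e-01  3.380e-01  1.424e+00 -1.000e-03  1.379e+00  1.742e+00] [ 0.65309146 -0.06625937  0.12346011] [-3.   -1.06  6.12] [-0.015  0.71  -0.087] 0.041497129021749235
```

Emit:
send_rows(
  targets=[
    [0.5,[0,0,0],0],
    [0.5,[0,0,0],0],
    [0.5,[0,0,0],0],
    [0.5,[0,0,-20],0],
    [0.5,[0,0,-25],-0.14],
    [0.5,[0,0,-8],-0.14],
    [0.3,[0,0,0],-0.14],
    [0,[0,0,0],-0.13],
    [0,[0,0,0],0],
    [0,[0,0,0],0],
  ],
)

```text
t: 14.4
tool_pos: [0.6526, -0.0657, 0.1749]
orientation: [-3.127, -0.305, 0.0]
force: [-0.2, 0.5, -0.0]
opening: 0.0474
```

Run:
```python
from h import *
st=robot.read_state(); print(st["t"],st["q"].round(3),st["tool_pos"],st["force"].round(2),st["wrist_torque"].round(3),st["opening"]); Rt=R.from_rotvec(st["orientation"])
print(Rt.inv().apply(np.array([.5318,-.0890,.041])-st["tool_pos"])*1000)
```

```text
14.4 [-0.178  0.302  1.371 -0.     1.468  1.198] [ 0.65261714 -0.0656965   0.17485208] [-0.17  0.52 -0.02] [-0.006 -0.013  0.007] 0.047378160795515455
[-123.00672319   -0.44972401  133.885613  ]
```

Emit:
send_rows(
  targets=[
    [0,[-40,0,0],0],
    [0,[-43,0,0],0],
    [0,[-40,-0.5,10],0],
    [0,[0,0,40],0],
    [0,[0,0,40],0],
    [0,[0,0,30],0],
    [0,[0,0,12],0],
    [-1,[0,0,0],0],
    [-1,[0,0,0],0],
    [-1,[0,0,0],0],
    [-1,[0,0,0],0],
    [-1,[0,0,0],0],
  ],
  newtons=12,
)

```text
t: 15.6
tool_pos: [0.5331, -0.0896, 0.0446]
orientation: [3.125, 0.31, 0.004]
force: [-1.1, 0.2, 5.3]
opening: 0.0139
```

Emit:
send_rows(
  targets=[
    [-1,[0,0,0],0],
    [-1,[0,0,0],0],
  ],
)

```text
t: 15.8
tool_pos: [0.5331, -0.0896, 0.0446]
orientation: [3.125, 0.31, 0.004]
force: [-1.7, 0.3, 5.6]
opening: 0.0143
```

Run:
```python
from h import *
for i in range(3):
    st=robot.read_state(); print(st["t"],st["tool_pos"].round(4),st["force"].round(2),st["joint_torque"].round(2),st["opening"]); optics.read_camera("top")
```

```text
15.8 [ 0.5331 -0.0896  0.0446] [-1.71  0.34  5.59] [-1.600e-01 -4.736e+01 -4.137e+01 -5.000e-02 -3.300e-01  4.000e-02] 0.014250115722974617
15.85 [ 0.5331 -0.0896  0.0446] [-0.67  0.08  5.34] [-1.700e-01 -4.736e+01 -4.138e+01 -6.000e-02 -3.300e-01  4.000e-02] 0.013993541837943827
15.9 [ 0.5331 -0.0896  0.0446] [-0.62  0.7   6.44] [-1.700e-01 -4.736e+01 -4.138e+01 -6.000e-02 -3.400e-01  4.000e-02] 0.01404944809784572
```

Emit:
send_rows(
  targets=[
    [-0.4,[0,0,0],0],
    [-0.4,[0,0,-0.5],0],
    [-0.4,[0,0,0],0],
    [-0.4,[0,0,0],0],
    [-1,[0,0,0],0],
    [-1,[0,0,0],0],
    [-1,[0,0,0],0],
    [-1,[0,0,0],0],
  ],
)

```text
t: 16.75
tool_pos: [0.5319, -0.0894, 0.0435]
orientation: [-3.126, -0.31, 0.0]
force: [0.1, -0.2, -0.8]
opening: 0.0139
```

Run:
```python
from h import *
for i in range(4):
    st=robot.read_state(); print(st["t"],st["tool_pos"].round(4),st["force"].round(2),st["joint_torque"].round(2),st["opening"]); optics.read_camera("top")
```

```text
16.75 [ 0.5319 -0.0894  0.0435] [ 0.05 -0.23 -0.82] [ 1.100e-01 -5.085e+01 -4.425e+01  9.000e-02 -3.000e-02 -2.000e-02] 0.013887786998028272
16.8 [ 0.5319 -0.0894  0.0435] [-0.85 -0.01 -0.86] [ 1.200e-01 -5.090e+01 -4.429e+01  1.000e-01 -2.000e-02 -2.000e-02] 0.013627720944356627
16.85 [ 0.5319 -0.0894  0.0435] [-0.66 -0.69 -0.64] [ 1.300e-01 -5.096e+01 -4.433e+01  1.000e-01 -2.000e-02 -2.000e-02] 0.013958342934658372
16.9 [ 0.5319 -0.0894  0.0435] [-0.55 -0.   -0.89] [ 1.400e-01 -5.101e+01 -4.437e+01  1.100e-01 -1.000e-02 -2.000e-02] 0.014163251300476333
```

Clean grip now. Pulling about 5 mm, with one reading per row.

Emit:
send_rows(
  targets=[
    [-1,[-0.7,0,0],0],
    [-1,[-0.7,0,0],0],
    [-1,[-0.7,0,0],0],
  ],
)

```text
t: 17.25
tool_pos: [0.53, -0.0897, 0.0436]
orientation: [-3.126, -0.31, -0.0]
force: [2.6, 0.3, -2.6]
opening: 0.0135
```

Emit:
send_rows(
  targets=[
    [-1,[-0.7,0,0],0],
  ],
)

```text
t: 17.35
tool_pos: [0.5292, -0.0899, 0.0436]
orientation: [-3.126, -0.31, -0.0]
force: [1.9, 0.1, -2.8]
opening: 0.0141
```

Emit:
send_rows(
  targets=[
    [-1,[-0.7,0,0],0],
  ],
)

```text
t: 17.45
tool_pos: [0.5285, -0.09, 0.0436]
orientation: [-3.126, -0.31, -0.0]
force: [2.3, 0.1, -3.1]
opening: 0.014
```

Emit:
send_rows(
  targets=[
    [-1,[-0.7,0,0],0],
  ],
)

```text
t: 17.55
tool_pos: [0.5278, -0.0902, 0.0437]
orientation: [-3.126, -0.31, -0.0]
force: [2.3, 1.1, -2.8]
opening: 0.0142
```

Emit:
send_rows(
  targets=[
    [-1,[-0.7,0,0],0],
  ],
)

```text
t: 17.65
tool_pos: [0.5271, -0.0903, 0.0436]
orientation: [-3.126, -0.31, -0.0]
force: [3.1, 0.6, -2.8]
opening: 0.0139
```

Emit:
send_rows(
  targets=[
    [-1,[-0.7,0,0],0],
  ],
)

```text
t: 17.75
tool_pos: [0.5264, -0.0905, 0.0436]
orientation: [-3.126, -0.31, -0.0]
force: [3.1, -0.3, -2.4]
opening: 0.0138
```

Run:
```python
from h import *
for i in range(4):
    st=robot.read_state(); print(st["t"],st["tool_pos"].round(4),st["force"].round(2),st["joint_torque"].round(2),st["opening"]); optics.read_camera("top")
```

```text
17.75 [ 0.5264 -0.0905  0.0436] [ 3.11 -0.34 -2.42] [-4.600e-01 -5.067e+01 -4.407e+01 -3.000e-01  6.700e-01  2.000e-02] 0.013796330860837737
17.8 [ 0.5264 -0.0905  0.0436] [ 2.67 -0.08 -2.78] [-4.400e-01 -5.081e+01 -4.418e+01 -2.500e-01  5.700e-01  1.000e-02] 0.013696857554503838
17.85 [ 0.5264 -0.0905  0.0436] [ 0.92  0.32 -1.56] [-3.700e-01 -5.076e+01 -4.418e+01 -2.000e-01  4.500e-01 -1.000e-02] 0.01390814599510323
17.9 [ 0.5263 -0.0905  0.0436] [ 1.39  0.41 -2.  ] [ -0.34 -50.74 -44.24  -0.18   0.4   -0.  ] 0.013797232714390038
```

Now about 2.5 N, so the blade is dragging lightly. I'll add 0.3 rad.

Emit:
send_rows(
  targets=[
    [0.3,[0,0,0],0],
    [0.3,[0,0,0],0],
    [0.5,[0,0,-35],0],
    [0.5,[0,0,-48],0],
    [0.5,[0,0,-42],0],
    [0.5,[20,0,-3],0],
    [0.5,[40,0,0],0],
    [0.5,[40,0,0],0],
    [0.5,[28.5,0,0],0],
    [0.5,[0,0,0],0],
    [0.5,[0,0,0],0],
  ],
)

```text
t: 19.05
tool_pos: [0.6522, -0.0651, 0.1709]
orientation: [-3.126, -0.311, 0.002]
force: [-0.6, -0.5, -1.4]
opening: 0.0694
```

Run:
```python
from h import *
st=robot.read_state(); print(st["t"],st["q"].round(3),st["tool_pos"],st["opening"]); Rt=R.from_rotvec(st["orientation"])
print(Rt.inv().apply(np.array([.6531,-.0665,.122])-st["tool_pos"])*1000)
```

```text
19.05 [-0.178  0.305  1.376 -0.     1.463  1.195] [ 0.65219855 -0.06511764  0.17091133] 0.0693781632110062
[ 0.68632042  1.54897118 48.9098248 ]
```

Emit:
send_rows(
  targets=[
    [0.3,[0.7,0.7,10],0],
    [0.3,[0,0,20],0],
    [0.3,[0,0,19],0],
    [0.3,[0,0,0],0],
    [-1,[0,0,0],0],
    [-1,[0,0,0],0],
    [-1,[0,0,0],0],
    [-1,[0,0,0],0],
    [-1,[0,0,0],0],
  ],
  newtons=25,
)

```text
t: 19.95
tool_pos: [0.654, -0.0655, 0.1243]
orientation: [3.126, 0.311, 0.003]
force: [-2.2, 3.0, 6.1]
opening: 0.0415
```

Run:
```python
from h import *
st=robot.read_state(); print(st["t"],st["q"].round(3),st["tool_pos"],st["force"].round(2),st["wrist_torque"].round(3),st["opening"])
```

```text
19.95 [-0.178  0.339  1.421  0.     1.38   1.195] [ 0.65398132 -0.06552062  0.12432323] [-2.2  3.   6.1] [ 0.357  0.386 -0.038] 0.04153508142120195
```

Emit:
send_rows(
  targets=[
    [-1,[0,0,0],0.1],
    [-1,[0,0,0],0.1],
    [-1,[0,0,0],0.1],
    [-1,[0,0,0],0],
    [-1,[0,0,0],0],
  ],
)

```text
t: 20.45
tool_pos: [0.654, -0.0661, 0.1243]
orientation: [3.137, -0.161, 0.003]
force: [-2.4, 0.4, 5.6]
opening: 0.0413
```

Run:
```python
from h import *
st=robot.read_state(); print(st["t"],st["q"].round(3),st["tool_pos"],st["force"].round(2),st["wrist_torque"].round(3),st["opening"])
```

```text
20.45 [-0.178  0.339  1.421 -0.     1.38   1.495] [ 0.65402795 -0.06608499  0.12431734] [-2.4   0.4   5.64] [ 0.08   0.468 -0.11 ] 0.04127330499157495
```

Emit:
send_rows(
  targets=[
    [0.5,[0,0,0],0],
    [0.5,[0,0,0],0],
    [0.5,[0,0,0],0],
    [0.5,[0,0,-20],0],
    [0.5,[0,0,-25],-0.1],
    [0.5,[0,0,-8],-0.1],
    [0.3,[0,0,0],-0.1],
    [0,[0,0,0],0],
    [0,[0,0,0],0],
  ],
)

```text
t: 21.35
tool_pos: [0.653, -0.0657, 0.1751]
orientation: [-3.126, -0.306, 0.001]
force: [-0.4, 0.1, 0.5]
opening: 0.0506
```

Run:
```python
from h import *
st=robot.read_state(); print(st["t"],st["q"].round(3),st["tool_pos"],st["force"].round(2),st["wrist_torque"].round(3),st["opening"]); Rt=R.from_rotvec(st["orientation"])
print(Rt.inv().apply(np.array([.5265,-.0902,.042])-st["tool_pos"])*1000)
```

```text
21.35 [-0.178  0.304  1.369 -0.     1.469  1.198] [ 0.65298721 -0.06574706  0.17505218] [-0.38  0.11  0.55] [-0.024 -0.018  0.052] 0.05057985311886698
[-128.71206876   -0.45667501  133.16470856]
```

Emit:
send_rows(
  targets=[
    [0,[-42,0,0],0],
    [0,[-44,0,0],0],
    [0,[-42.7,-0.5,10],0],
    [0,[0,0,40],0],
    [0,[0,0,40],0],
    [0,[0,0,30],0],
    [-0.3,[0,0,13],0],
    [-0.3,[0,0,0],0],
    [-0.3,[0,0,0],0],
    [-0.3,[0,0,0],0],
    [-0.3,[0,0,0],0],
  ],
  newtons=12,
)

```text
t: 22.45
tool_pos: [0.5285, -0.0909, 0.0445]
orientation: [3.125, 0.31, 0.005]
force: [0.4, -0.3, -0.3]
opening: 0.0325
```

Emit:
send_rows(
  targets=[
    [-0.4,[0,0,0],0],
    [-1,[0,0,0],0],
    [-1,[0,0,0],0],
    [-1,[0,0,0],0],
    [-1,[0,0,0],0],
    [-1,[0,0,0],0],
  ],
)

```text
t: 23.05
tool_pos: [0.5271, -0.0906, 0.0428]
orientation: [3.126, 0.31, 0.0]
force: [-1.0, 0.9, 3.7]
opening: 0.0143
```

Run:
```python
from h import *
for i in range(3):
    st=robot.read_state(); print(st["t"],st["tool_pos"].round(4),st["force"].round(2),st["joint_torque"].round(2),st["opening"]); optics.read_camera("top")
```

```text
23.05 [ 0.5271 -0.0906  0.0428] [-0.95  0.94  3.75] [-1.300e-01 -4.860e+01 -4.308e+01  1.000e-02 -3.900e-01  3.000e-02] 0.014270048838329358
23.1 [ 0.5271 -0.0906  0.0428] [-0.16 -0.32  3.51] [-1.400e-01 -4.848e+01 -4.301e+01  1.000e-02 -4.300e-01  3.000e-02] 0.013551063151451421
23.15 [ 0.5271 -0.0906  0.0428] [-1.78  1.35  4.04] [-1.500e-01 -4.836e+01 -4.294e+01  1.000e-02 -4.600e-01  3.000e-02] 0.013777954359095717
```

Emit:
send_rows(
  targets=[
    [-1,[0,0,-0.7],0],
    [-1,[0,0,0],0],
  ],
)

```text
t: 23.4
tool_pos: [0.527, -0.0904, 0.043]
orientation: [-3.126, -0.31, -0.0]
force: [2.4, 1.2, -3.5]
opening: 0.0138
```

Emit:
send_rows(
  targets=[
    [-1,[-0.7,0,0],0],
    [-1,[-0.7,0,0],0],
    [-1,[-0.7,0,0],0],
  ],
)

```text
t: 23.7
tool_pos: [0.5249, -0.0909, 0.0432]
orientation: [-3.126, -0.31, -0.0]
force: [4.1, 1.1, -3.4]
opening: 0.0137
```

Emit:
send_rows(
  targets=[
    [-1,[-0.7,0,0],0],
  ],
)

```text
t: 23.8
tool_pos: [0.5242, -0.0911, 0.0432]
orientation: [-3.126, -0.31, -0.0]
force: [3.6, 0.5, -4.4]
opening: 0.0138
```

Emit:
send_rows(
  targets=[
    [-1,[-0.7,0,0],0],
  ],
)

```text
t: 23.9
tool_pos: [0.5235, -0.0913, 0.0433]
orientation: [-3.126, -0.31, -0.0]
force: [4.2, 0.9, -4.1]
opening: 0.0137
```

Emit:
send_rows(
  targets=[
    [-1,[-0.7,0,0],0],
  ],
)

```text
t: 24.0
tool_pos: [0.5229, -0.0914, 0.0433]
orientation: [-3.126, -0.31, -0.0]
force: [3.4, 1.0, -4.9]
opening: 0.0145
```

Emit:
send_rows(
  targets=[
    [-1,[-0.7,0,0],0],
  ],
)

```text
t: 24.1
tool_pos: [0.5222, -0.0915, 0.0434]
orientation: [-3.126, -0.31, -0.0]
force: [4.4, 0.6, -4.6]
opening: 0.0139
```

Emit:
send_rows(
  targets=[
    [-1,[-0.7,0,0],0],
  ],
)

```text
t: 24.2
tool_pos: [0.5215, -0.0917, 0.0434]
orientation: [3.126, 0.31, 0.0]
force: [3.0, 1.1, -4.5]
opening: 0.014
```

Run:
```python
from h import *
for i in range(3):
    st=robot.read_state(); print(st["t"],st["tool_pos"].round(4),st["force"].round(2),st["joint_torque"].round(2),st["opening"]); optics.read_camera("top")
```

```text
24.2 [ 0.5215 -0.0917  0.0434] [ 2.97  1.06 -4.48] [-8.100e-01 -5.037e+01 -4.385e+01 -5.300e-01  1.100e+00  3.000e-02] 0.013974967885714935
24.25 [ 0.5214 -0.0917  0.0434] [ 3.87  0.45 -3.26] [-7.900e-01 -5.049e+01 -4.396e+01 -4.800e-01  1.000e+00  2.000e-02] 0.01391184585708539
24.3 [ 0.5214 -0.0917  0.0434] [ 2.49  0.26 -3.52] [ -0.72 -50.46 -43.94  -0.43   0.89   0.  ] 0.013697821055972594
```

About 3.9 N, but the tool was lifting with roughly 4.5 N. I'll regrip without that preload and make the 10 mm proving pull.

Emit:
send_rows(
  targets=[
    [-0.4,[0,0,0],0],
    [-0.4,[0,0,0.2],0],
    [-0.4,[0,0,0],0],
    [-0.4,[0,0,0],0],
    [-0.4,[0,0,0],0],
    [-0.4,[0,0,0],0],
    [-1,[0,0,0],0],
    [-1,[0,0,0],0],
    [-1,[0,0,0],0],
    [-1,[0,0,0],0],
    [-1,[0,0,0],0],
  ],
)

```text
t: 25.45
tool_pos: [0.5215, -0.0917, 0.0431]
orientation: [3.126, 0.31, 0.0]
force: [-0.4, 0.6, -0.7]
opening: 0.0142
```

Run:
```python
from h import *
for i in range(4):
    st=robot.read_state(); print(st["t"],st["tool_pos"].round(4),st["force"].round(2),st["joint_torque"].round(2),st["opening"]); optics.read_camera("top")
```

```text
25.45 [ 0.5215 -0.0917  0.0431] [-0.41  0.58 -0.69] [ 0.000e+00 -4.916e+01 -4.393e+01  7.000e-02 -7.000e-02  2.000e-02] 0.014190683831954454
25.5 [ 0.5215 -0.0917  0.0431] [-0.23  0.66  0.18] [ 0.000e+00 -4.916e+01 -4.393e+01  7.000e-02 -7.000e-02  2.000e-02] 0.014053155182433304
25.55 [ 0.5215 -0.0917  0.0431] [-0.45 -0.21  0.05] [ 0.000e+00 -4.916e+01 -4.393e+01  7.000e-02 -7.000e-02  2.000e-02] 0.014101077586701895
25.6 [ 0.5215 -0.0917  0.0432] [-0.11  0.52  0.89] [ 0.000e+00 -4.916e+01 -4.393e+01  7.000e-02 -7.000e-02  2.000e-02] 0.014131459879932246
```

Emit:
send_rows(
  targets=[
    [-1,[-0.7,0,0],0],
    [-1,[-0.7,0,0],0],
    [-1,[-0.7,0,0],0],
  ],
)

```text
t: 25.95
tool_pos: [0.5197, -0.092, 0.0432]
orientation: [-3.126, -0.31, -0.001]
force: [4.1, 1.0, -2.9]
opening: 0.014
```

Emit:
send_rows(
  targets=[
    [-1,[-0.7,0,0],0],
  ],
)

```text
t: 26.05
tool_pos: [0.5189, -0.0922, 0.0432]
orientation: [-3.126, -0.31, -0.001]
force: [3.9, 1.4, -3.2]
opening: 0.0139
```

Emit:
send_rows(
  targets=[
    [-1,[-0.7,0,0],0],
  ],
)

```text
t: 26.15
tool_pos: [0.5182, -0.0924, 0.0432]
orientation: [-3.126, -0.31, -0.0]
force: [4.1, 0.6, -2.0]
opening: 0.014
```

Emit:
send_rows(
  targets=[
    [-1,[-0.7,0,0],0],
  ],
)

```text
t: 26.25
tool_pos: [0.5174, -0.0925, 0.0432]
orientation: [3.126, 0.31, 0.0]
force: [3.6, 1.1, -2.9]
opening: 0.0139
```

Emit:
send_rows(
  targets=[
    [-1,[-0.7,0,0],0],
  ],
)

```text
t: 26.35
tool_pos: [0.5167, -0.0927, 0.0432]
orientation: [3.126, 0.31, 0.0]
force: [3.5, 0.7, -3.3]
opening: 0.0137
```

Emit:
send_rows(
  targets=[
    [-1,[-0.7,0,0],0],
  ],
)

```text
t: 26.45
tool_pos: [0.516, -0.0928, 0.0432]
orientation: [3.126, 0.31, 0.0]
force: [3.7, 0.7, -3.2]
opening: 0.0138
```

Emit:
send_rows(
  targets=[
    [-1,[-0.7,0,0],0],
  ],
)

```text
t: 26.55
tool_pos: [0.5153, -0.0929, 0.0432]
orientation: [3.126, 0.31, 0.0]
force: [4.5, 1.1, -1.8]
opening: 0.0137
```

Emit:
send_rows(
  targets=[
    [-1,[-0.7,0,0],0],
  ],
)

```text
t: 26.65
tool_pos: [0.5147, -0.0931, 0.0432]
orientation: [3.126, 0.31, 0.0]
force: [4.0, 0.3, -3.4]
opening: 0.0143
```

Emit:
send_rows(
  targets=[
    [-1,[-0.7,0,0],0],
  ],
)

```text
t: 26.75
tool_pos: [0.5139, -0.0932, 0.0432]
orientation: [-3.126, -0.31, -0.0]
force: [4.1, 1.5, -2.1]
opening: 0.0138
```

Emit:
send_rows(
  targets=[
    [-1,[-0.7,0,0],0],
  ],
)

```text
t: 26.85
tool_pos: [0.5133, -0.0934, 0.0432]
orientation: [3.126, 0.31, 0.0]
force: [4.1, 1.1, -2.7]
opening: 0.0139
```

Emit:
send_rows(
  targets=[
    [-1,[-0.7,0,0],0],
  ],
)

```text
t: 26.95
tool_pos: [0.5126, -0.0935, 0.0432]
orientation: [-3.126, -0.31, -0.0]
force: [2.7, 0.2, -2.5]
opening: 0.0139
```

Emit:
send_rows(
  targets=[
    [-1,[-0.7,0,0],0],
  ],
)

```text
t: 27.05
tool_pos: [0.5119, -0.0936, 0.0432]
orientation: [3.126, 0.31, 0.0]
force: [3.4, 0.3, -3.1]
opening: 0.0141
```

Emit:
send_rows(
  targets=[
    [-1,[-0.7,0,0],0],
  ],
)

```text
t: 27.15
tool_pos: [0.5112, -0.0937, 0.0432]
orientation: [3.126, 0.31, 0.0]
force: [5.1, 1.2, -3.1]
opening: 0.0137
```

Run:
```python
from h import *
for i in range(1):
    st=robot.read_state(); print(st["t"],st["tool_pos"].round(4),st["force"].round(2),st["joint_torque"].round(2),st["opening"])
```

```text
27.15 [ 0.5112 -0.0937  0.0432] [ 5.11  1.2  -3.13] [-7.500e-01 -4.809e+01 -4.295e+01 -5.600e-01  1.210e+00  1.000e-02] 0.013650801644227079
```

The mean pull over 10.5 mm was 4.0 N and steady. I'll let go, retreat and check.

Emit:
send_rows(
  targets=[
    [-1,[0,0,0],0],
    [0,[0,0,0],0],
    [0,[0,0,0],0],
    [0,[0,0,0],0],
    [0.2,[0,0,-15],0],
    [0.2,[0,0,-35],0],
    [0.2,[0,0,-48],0],
    [0.2,[0,0,-48],0],
    [0.2,[0,0,-10],0],
    [0.2,[-20,0,0],0],
    [0.2,[0,0,0],0],
    [0.2,[0,0,0],0],
  ],
)

```text
t: 28.35
tool_pos: [0.4916, -0.0977, 0.1993]
orientation: [3.126, 0.309, 0.0]
force: [0.2, -0.1, 0.0]
opening: 0.0557
```

Run:
```python
from h import *
st=robot.read_state(); print(st["t"],st["tool_pos"].round(4),st["force"].round(2),st["opening"])
c=optics.read_camera("wrist"); cv2.imwrite("pics/w9.png",c["color"][:,:,::-1]); print(comps(orange(c["color"]),20)); print(proj(c,[.5112,-.0937,.075]))
t=optics.read_camera("scene"); cv2.imwrite("pics/s9.png",cv2.resize(t["color"][130:350,130:400,::-1],None,fx=2.7,fy=2.7,interpolation=cv2.INTER_CUBIC))
```

```text
28.35 [ 0.4916 -0.0977  0.1993] [ 0.16 -0.07  0.03] 0.05570390739144474
[(np.int32(803), array([256.1,  99.7]), array([249,  73,  16,  54], dtype=int32)), (np.int32(262), array([256.1, 165.6]), array([249, 156,  15,  19], dtype=int32)), (np.int32(36), array([391. , 267.5]), array([387, 261,   9,  14], dtype=int32))]
[[255.26962624 166.88606927]]
```

View pics/w9.png

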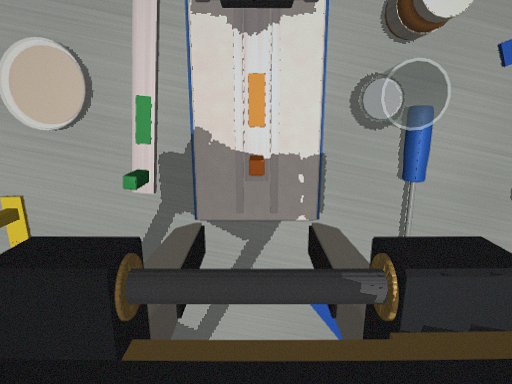

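View pics/s9.png

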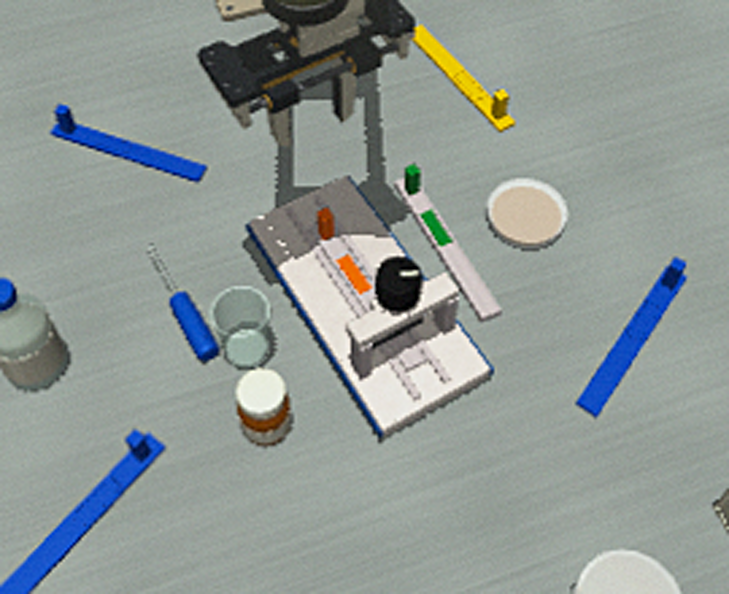

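The pictures show the gauge flat in the channel: post at (256,166) in the wrist view, and the strip's far end showing past the blade in the scene view. The other things are where they were, and the gripper is clear. Handing in.

```bash
python3 -c "
from plant import ticket
print(ticket.close_job())"
```

```text
the job is handed in; nothing more can be done
None
```

The blade gap is set so that pulling the gauge by its orange post takes about 4 N, and I handed the job in at about 28.5 s of the 72 s allowed.

- **Setting:** I turned the knob clockwise 1.20, then 0.55, then 0.30 rad (2.05 rad in all), without backing it off. After each turn I pulled the gauge by its post, and the pulls took about 1.7, 2.6 and 3.9 N.
- **Proof:** The last pull ran 10.5 mm at a steady speed and averaged about 4.0 N. Single readings scattered by about ±0.6 N.
- **Release:** I then let go. The post is about 144 mm from the blade, within the 175 mm limit. The last pictures show the strip lying in the channel under the blade and the other things unmoved.

**Less certain:**
- **Vertical load on the grip:** It was not zero during the pulls. It was about +3 N (pressing down) in the first test and about -3 N (lifting) in the proving pull. The 1.7 and 2.6 N figures are therefore only rough.
- **Force zero:** The sensor's zero is uncertain by a few tenths of a newton.

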